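Flip a brake pad on to the lapping plate

TASK

The brake pad on the bench in front of the lapping plate lies with its lining up. Without picking it up, push it up against the plate's front edge until it tips up on edge and flips over on to the plate, then push it on until the whole pad lies flat on the plate with its lining down, ready to be rubbed on the abrasive sheet. Leave its twin, already on the plate, and everything else on the bench where they are.

Things in the scene. Friction and masses are not known exactly. Their poses are not given: they have to be found in the camera images.
- plate: Lapping plate: fixed steel plate 200 mm (its x) by 280 mm (its y), 12 mm thick, flat on the bench, a brown abrasive sheet on top. Origin: centre of its underside (z = 0). x points away from its front edge, the long edge nearest the robot (at its x = -100 mm). A dark clamp bar, 14 mm wide and 6 mm high, runs along x near each end (its y = +-129 mm), with 244 mm of sheet between.
- plate_front (a point): The middle of the lapping plate's front top edge, 12 mm above the bench; below it the bare front face is upright: the step that the pad is pushed against. Axes as the plate's (x points squarely from the front edge on to the plate).
- pad: The brake pad to flip, loose, 175 to 275 g, 15 mm thick. At the start flat on the bench 15 to 46 mm in front of the plate, within 0.25 rad of square to it. From below: grey insulator 36 x 64 x 4 mm, steel backing plate, dark lining 47 x 80 x 6 mm in two blocks. Origin: centre of the insulator's outer face: underside at the start (z = 0), top once flipped. z points to the lining, x to the plate.
- pad_far_edge (a point): Middle of the backing plate's long edge on the plate's side (pad x = +26 mm, z = 4 mm: its lower corner at the start, 4 mm above the bench). The backing plate is 52 (x) x 86 (y) x 5 mm, 106 mm long over the small ears at its ends; it overhangs the insulator by 8 mm along both long sides. Axes as the pad's.
- pad_near_edge (a point): Middle of the backing plate's other long edge, on the robot's side (pad x = -26 mm, z = 4 mm); 4 mm above the bench at the start. With the pad pressed square against the step (about 10 N) a fingertip on this edge grips it by friction well enough to carry the edge upwards. Axes as the pad's.
- twin: The twin pad, same make and size, already lying lining down on the rear half of the lapping plate, to be left alone. Origin: centre of its upper face, 27 mm above the bench.
- caliper: Two-piston brake caliper, gold-coloured, about 60 x 125 x 63 mm, on the bench to the left, to be left alone. Origin: centre of its underside.
- pin: Steel pad pin with a round head, 68 mm long, 13 mm high, lying on the bench to one side of the pad, to be left alone. Origin: under its middle.
- socket: Steel deep socket, 26 mm across, 50 mm tall, standing on the bench to one side of the pad, to be left alone. Origin: centre of its underside.
- plug: Spark plug standing in a black cap, 22 mm across, 68 mm tall, right of the lapping plate, to be left alone. Origin: centre of its underside.
- sprocket: Small steel chain sprocket, 76 mm across, 7 mm thick, lying flat left of the lapping plate, to be left alone. Origin: centre of its underside.
- brush: Brush with a wooden handle lying on the bench to the right, to be left alone. Origin: under its middle.
- spray: Spray can, 65 mm across, 190 mm tall, standing on the bench at the right rear, to be left alone. Origin: centre of its underside.
Things that resemble listed ones, but are neither listed nor needed, are in the scene too. What is shaped like the pad but purple or turquoise is not meant.

How it is judged:
On the way:
1. the pad is tipped up on its far long edge, that edge still down on the bench at the foot of the plate's front edge (angle between pad's own z axis and vertical between 0.9 and 1.9 rad and height (world z) of pad_far_edge below 0.012 m and x of pad_far_edge in the frame of plate between -0.13 and -0.095 m), for 0.02 s.
At the end, for the whole second after the job is handed in: The pad lies at rest, lining down and flat (within 5 degrees) on the lapping plate, both long edges behind the plate's front edge so that it does not overhang; the twin pad and the other things are within 20 mm of where they started (angle between pad's own z axis and vertical above 3.05 rad and height (world z) of pad between 0.0245 and 0.0295 m and x of each of pad_far_edge, pad_near_edge in the frame of plate above -0.1 m and x of pad in the frame of plate below 0.075 m and linear speed of pad below 0.01 m/s and distance of each of twin, caliper, pin, socket, plug, sprocket, brush, spray from where it was at the start of the episode below 0.02 m); the robot touches nothing.
It fails at once if the pad is lifted off the bench in front of the plate (both long edges over 14 mm up), held clear of the plate (both over 30 mm up), or raised with an edge over 70 mm up ((height (world z) of each of pad_far_edge, pad_near_edge above 0.014 m and x of pad in the frame of plate below -0.115 m) or height (world z) of each of pad_far_edge, pad_near_edge above 0.03 m or height (world z) of any of pad_far_edge, pad_near_edge above 0.07 m).
It fails at once if the twin pad or another bystander is moved by more than 20 mm (distance of any of twin, caliper, pin, socket, plug, sprocket, brush, spray from where it was at the start of the episode above 0.02 m).
It also fails if it takes over 64 s, if anything falls off the work surface, if the arm or the gripper's body presses on something with over 40 N, if the wrist force passes 120 N, or if a joint passes its speed limit or range.

ROBOT

A 7-joint arm with a two-finger parallel gripper is mounted at the origin on the work surface. World frame = base frame: x ahead of the robot, y to its left, z up, the work surface at z = 0. Lengths are in m, angles in rad, forces in N, time in s.
With the tool pointing down it reaches from about 0.4 to 0.85 m from the base axis. Payload 10.4 kg.
Tool frame: the origin (TCP) lies on the mounting face of the last link; the fingertips stand 173 mm ahead of it and the grasp point (between the pads) lies 155 mm ahead of it (manip.tip_extent is the distance from the TCP to the fingertips, in m); z points along the fingers, y is the line along which they close (so a half turn about z gives the same grasp; the last joint's range is limited). The gripper opens to 85 mm and grips with 20 to 120 N. Pads are 22 mm wide; open, the fingers measure 114 mm over their backs; the gripper's body (76 mm by 85 mm) begins 54 mm behind the grasp point. The pads swing forward as they close: fully open they stand 13 mm farther back than shut.
Start: joints at [-1.232, 0.332, -0.065, 1.46, 0.022, 1.35, -0.088], TCP at [0.221, 0.585, 0.405] pointing down, gripper open.
Joint ranges: [-2.6, 2.6], [-0.5, 2.12], [-1.47, 1.34], [0.16, 2.42], [-1.27, 4.41], [0.06, 2.06], [-2.6, 2.6]. Speed limits (rad/s): [2.22, 2.22, 2.79, 2.79, 3.14, 3.14, 3.14].

INTERFACE

Orientations are given as a unit quaternion [x, y, z, w].
In Python, from workcell import manip gives the robot as it stands.
- The arm moves only by the tool move_arm, never from a script. Its argument "plan" is one flat list of numbers, 7 for each row, row after row: the turn, a rotation vector about the tool's x, y, z in rad, then the shift along the tool's x, y, z in m, then the finger opening in m, from 0 to 0.0854. In form: [ax, ay, az, dx, dy, dz, gripper, ax, ay, az, dx, dy, dz, gripper, ...]. A call has 1 to 12 rows; each row is the pose to reach, as a shift and turn from the pose commanded when the call began, along the tool's axes at that moment; what a row does not reach only later rows make up. A row lasts 1/8 s, in which the tool goes at most 62.5 mm and 10.7 degrees, less where a joint would pass 70% of its speed; a pose out of reach is approached as far as the arm can. A call with a gripper value outside its range is refused whole. The fingers move at their own pace and stop on an object; "squeeze" is the grip in N (left out, the last holds). Time passes only in rows, so rows that repeat a pose let the fingers close. It gives the time, the measured TCP pose, the force, the opening and the grip force at its end, in the units of the state.
- manip.get_obs(): the state, without advancing time (a new reading comes with each control period).
- manip.camera(name): name is "side" or "top" or "wrist"; returns a dict with "color" (384x512x3 uint8, red, green, blue), "fx", "fy", "cx", "cy" (pixels), "dist" ([k1, k2, p1, p2, k3] as OpenCV has them; the pictures are not rectified), "cam_to_world" (4x4, takes a point from camera to world coordinates); the wrist camera has in their place "mount" (4x4, takes a point from camera to tool coordinates, whose origin is the TCP and whose axes are the flange's). Camera axes: x right, y down, z forward; pixel columns grow to the right and rows downward; lengths in m; the calibration is good to about 2 mm. A picture is of the moment at which its call begins: read the wrist's pose just before it. There is no depth.
- manip.hand_in(): hands the job in; it is judged then, once.
Trained networks look in a picture, given as the dict that the camera call returned (one of the last four; its "shot" number tells which), for a name from the list of things; names that differ only in an ending like _2 or _b are one class to them, and where a whole thing is asked for, a point or a joint stands for the part that bears it (a point fixed in the world has none). Each returns a list of dicts, best first, with "conf" (0 to 1); they miss things now and then, are a little off and sometimes report something else, mostly with a low value. They report only what shows in the picture. A call takes as long as a camera call. They do not tell look-alikes from the thing itself.
- manip.look_for(picture, label): "position" ([x, y, z] in m, in the coordinates of the camera as it stood for that picture, good to about 4 mm: the middle of the surface that is visible of it).
- manip.silhouettes(picture, label): "pixels" (384x512 bool, what is visible of it).
- manip.tip_of(picture, label): "position" ([x, y, z] in m, in the coordinates of the camera as it stood for that picture, good to about 4 mm: a listed point, or the origin of a listed thing).
The state is a dict: "clock": time; "joint_pos": joint angles; "joint_velocities": joint speeds; "tau": joint torques, N m; "position": TCP position; "ee_rot": TCP orientation; "ft_force": force on the tool from outside, world axes, zero at the start; "torque": the same for the moment, N m; "grip_width": opening from 0.0 (shut) to 1.0 (fully open); "grasp_force": force on a finger pad.
Only numpy, scipy, OpenCV 4.12 (cv2) and the standard library are available. Lean on these libraries where they do the work, as an engineer would, in place of code of your own. Each camera call takes 0.05 s, during which the arm holds its last target. There are 200 camera calls.

## Working session

There is one attempt and no reset: what is moved stays moved. The work goes in short steps, Python scripts to look and compute and a tool call to move; the robot and the scene stay as the last step left them, time stands still between calls to the robot, and variables do not carry over. Pictures are saved under pics/ and viewed, at most 10 in all, crops included, and the job is handed in when it is done.

Besides the shell and the picture viewer there is one more tool, called after "Call:" in YAML: its name, and indented under it one key for each argument. move_arm: Moves the arm, as the interface text tells. Its arguments: {"type":"object","properties":{"plan":{"type":"array","items":{"type":"number"}},"squeeze":{"type":"number"}},"required":["plan"]}

```bash
ls; mkdir -p pics; cat > h.py <<'E'
from workcell import manip
import numpy as np, cv2
from scipy.spatial.transform import Rotation as R
np.set_printoptions(precision=4,suppress=True)
def toW(p,pic,obs=None):
    if "cam_to_world" in pic: T=np.array(pic["cam_to_world"])
    else:
        W=np.eye(4);W[:3,:3]=R.from_quat(obs["ee_rot"]).as_matrix();W[:3,3]=obs["position"];T=W@np.array(pic["mount"])
    return T[:3,:3]@np.array(p)+T[:3,3]
def save(pic,n): cv2.imwrite(f"pics/{n}.png",pic["color"][:,:,::-1])
E
python3 - <<'E'
from h import *
o=manip.get_obs();print(o)
for n in ["top","side"]:
    p=manip.camera(n);save(p,n)
    for l in ["pad","pad_far_edge","pad_near_edge","plate","plate_front","twin","pin","socket"]:
        print(n,l,[(round(d["conf"],2),toW(d["position"],p)) for d in manip.tip_of(p,l)[:3]])
a=cv2.imread("pics/top.png");b=cv2.imread("pics/side.png")
cv2.imwrite("pics/ts.png",cv2.resize(np.vstack([a,b]),None,fx=.78,fy=.78))
E
```

```text
pics
{'clock': 0.0, 'joint_pos': array([-1.2316,  0.3329, -0.0647,  1.461 ,  0.0216,  1.3499, -0.0885]), 'joint_velocities': array([-0.0002, -0.0009,  0.0013, -0.001 , -0.0007, -0.0018,  0.0027]), 'tau': array([ -0.0012, -62.5448,   0.0483, -39.1624,   0.016 ,   0.0099,
         0.    ]), 'position': array([0.2212, 0.5844, 0.4039]), 'ee_rot': array([ 0.1799,  0.9837, -0.0007, -0.0001]), 'ft_force': array([ 0.1214, -0.2056, -0.1003]), 'torque': array([-0.0514, -0.0134, -0.0194]), 'grasp_force': 0.0, 'grip_width': 0.9998214111321767}
top pad [(0.75, array([ 0.4472, -0.1006, -0.0007])), (0.62, array([ 0.4041,  0.0959, -0.0017]))]
top pad_far_edge [(0.74, array([ 0.6821, -0.0406,  0.0006])), (0.68, array([0.3906, 0.1193, 0.0038])), (0.59, array([ 0.4175, -0.1106,  0.0067]))]
top pad_near_edge [(0.67, array([ 0.4649, -0.0929,  0.0042])), (0.66, array([0.5259, 0.0283, 0.0023])), (0.62, array([0.4133, 0.0734, 0.0068]))]
top plate [(0.92, array([ 0.6853, -0.0421,  0.0021]))]
top plate_front [(0.61, array([ 0.7283, -0.0831,  0.0229])), (0.6, array([ 0.5863, -0.0291,  0.0145]))]
top twin [(0.9
[... 369 characters left out ...]
0.68, array([ 0.4443, -0.0981, -0.0034]))]
side pad_far_edge [(0.86, array([0.5739, 0.0128, 0.0011])), (0.73, array([0.3911, 0.1215, 0.0013])), (0.67, array([ 0.4149, -0.1097,  0.0064]))]
side pad_near_edge [(0.97, array([ 0.4627, -0.0916,  0.0039])), (0.82, array([0.4102, 0.0732, 0.0075])), (0.59, array([0.5258, 0.0258, 0.0066]))]
side plate [(0.69, array([ 0.6842, -0.047 ,  0.0014]))]
side plate_front [(0.84, array([ 0.5825, -0.0248,  0.0146])), (0.44, array([ 0.6836, -0.0463,  0.0021]))]
side twin [(0.7, array([ 0.7307, -0.0843,  0.0314])), (0.22, array([ 0.5824, -0.0279,  0.0148]))]
side pin [(0.5, array([0.5765, 0.1392, 0.0021]))]
side socket [(0.72, array([ 0.5213, -0.1769, -0.0073]))]
```

View pics/ts.png

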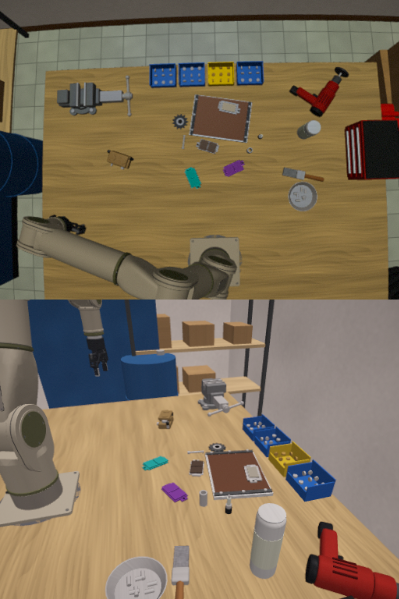

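The pad is the grey and brown one at about (0.55, 0.02), in front of the plate. The turquoise and purple ones are decoys. I'll hover over it next.

Call:
move_arm:
  plan: [0,0,-0.19,-0.477,-0.413,0,0.05,0,0,-0.19,-0.477,-0.413,0,0.05,0,0,-0.19,-0.477,-0.413,0,0.05,0,0,-0.19,-0.477,-0.413,0,0.05,0,0,-0.19,-0.477,-0.413,0,0.05,0,0,-0.19,-0.477,-0.413,0,0.05,0,0,-0.19,-0.477,-0.413,0,0.05,0,0,-0.19,-0.477,-0.413,0,0.05,0,0,-0.19,-0.477,-0.413,0,0.05,0,0,-0.19,-0.477,-0.413,0,0.05,0,0,-0.19,-0.477,-0.413,0,0.05,0,0,-0.19,-0.477,-0.413,0,0.05]

```text
clock: 2.4
position: [0.5212, 0.0295, 0.4046]
ee_rot: [0.086, 0.996, 0.0, -0.0]
ft_force: [-0.1, -0.3, -0.3]
grip_width: 0.588
grasp_force: 0.0
```

```bash
cat > look.py <<'E'
from h import *
import sys
def run(name,labels):
    o=manip.get_obs();p=manip.camera("wrist");save(p,name)
    print("t",o["clock"],"tcp",o["position"],R.from_quat(o["ee_rot"]).as_matrix().round(3).tolist(),o["grip_width"])
    for l in labels:
        print(l,[(round(d["conf"],2),toW(d["position"],p,o)) for d in manip.tip_of(p,l)[:3]])
    return o,p
if __name__=="__main__": run(sys.argv[1],sys.argv[2].split(","))
E
python3 look.py w1 pad,pad_far_edge,pad_near_edge,plate,plate_front,twin; python3 -c "
from h import *
p=manip.camera('wrist');print(p['mount'],p['fx'],p['dist'])"
```

```text
t 2.4 tcp [0.5212 0.0295 0.4046] [[-0.985, 0.172, -0.0], [0.172, 0.985, 0.0], [0.0, 0.0, -1.0]] 0.5879681502715847
pad [(0.85, array([0.402 , 0.096 , 0.0004])), (0.71, array([ 0.4379, -0.1007,  0.0012])), (0.56, array([0.5468, 0.0194, 0.0024]))]
pad_far_edge [(0.96, array([0.5793, 0.016 , 0.0028])), (0.95, array([0.3914, 0.117 , 0.0022])), (0.66, array([ 0.418 , -0.108 ,  0.0016]))]
pad_near_edge [(0.9, array([ 0.4641, -0.0881,  0.0021])), (0.84, array([0.4111, 0.0739, 0.0005])), (0.68, array([0.524 , 0.0333, 0.0041]))]
plate [(0.55, array([ 0.6867, -0.0436, -0.0009]))]
plate_front [(0.68, array([ 0.583 , -0.0243,  0.012 ]))]
twin [(0.69, array([ 0.7334, -0.0787,  0.0281]))]
[[ 0.0012 -0.9655 -0.2605  0.0662]
 [ 1.      0.0012  0.0002  0.0009]
 [ 0.0001 -0.2605  0.9655  0.0308]
 [ 0.      0.      0.      1.    ]] 268.92494409362513 [-0.0645  0.      0.      0.      0.    ]
```

```bash
cat > sil.py <<'E'
from h import *
def ground(uv,p,o,z):
    K=np.array([[p["fx"],0,p["cx"]],[0,p["fy"],p["cy"]],[0,0,1.]])
    r=cv2.undistortPoints(np.float64(uv).reshape(-1,1,2),K,np.array(p["dist"]))[:,0]
    c=toW([0,0,0],p,o); d=np.array([toW([a,b,1],p,o)-c for a,b in r])
    return (c+d*((z-c[2])/d[:,2])[:,None])[:,:2]
def rect(l,p,o,z,near=None):
    for s in manip.silhouettes(p,l)[:4]:
        m=s["pixels"].astype(np.uint8)
        c=max(cv2.findContours(m,0,2)[0],key=cv2.contourArea)
        g=ground(c.reshape(-1,2),p,o,z)
        b=cv2.minAreaRect((g*1000).astype(np.float32))
        print(l,round(s["conf"],2),"ctr",np.array(b[0])/1000,"size",np.array(b[1]),"ang",b[2])
E
python3 - <<'E'
from sil import *
o=manip.get_obs();p=manip.camera("wrist")
rect("pad",p,o,.012);rect("plate",p,o,.012);rect("twin",p,o,.02)
t=manip.camera("top")
rect("pad",t,None,.012);rect("plate",t,None,.012)
E
```

```text
pad 0.69 ctr [ 0.4422 -0.0991] size [ 52.3458 105.7517] ang 23.646364212036133
pad 0.68 ctr [0.3992 0.0948] size [104.7811  52.0022] ang 22.587827682495117
pad 0.58 ctr [0.5487 0.0225] size [106.0877  52.664 ] ang 72.04332733154297
plate 0.63 ctr [ 0.6588 -0.0407] size [281.4615 162.4097] ang 80.2638931274414
twin 0.72 ctr [ 0.6536 -0.0381] size [271.5089 156.9117] ang 80.47409057617188
twin 0.55 ctr [ 0.7144 -0.062 ] size [52.6995 24.2074] ang 87.6180419921875
twin 0.38 ctr [0.5684 0.1345] size [12.4318 69.7705] ang 83.09512329101562
pad 0.75 ctr [ 0.4449 -0.099 ] size [ 57.1346 107.5516] ang 21.185752868652344
pad 0.44 ctr [0.4041 0.1156] size [83.3959 27.6443] ang 10.271566390991211
plate 0.87 ctr [ 0.6835 -0.0427] size [281.4054 202.0732] ang 80.79449462890625
```

View pics/w1.png

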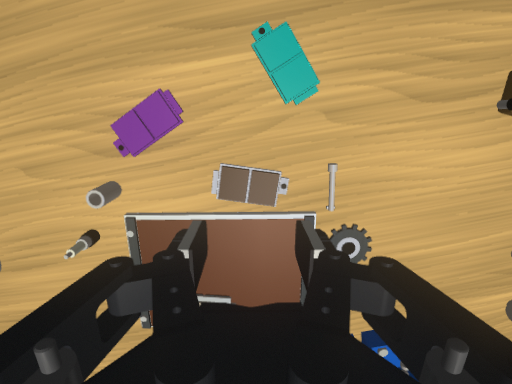

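The view shows the pad at pixels (250,185), yawed about 8.5° from square. The plate's front edge runs level at row 214, so the tool is already square to it. Next I'll go down behind the pad.

Call:
move_arm:
  plan: [0,0,0,0.032,-0.002,0.05,0.045,0,0,0,0.032,-0.002,0.1,0.045,0,0,0,0.032,-0.002,0.15,0.045,0,0,0,0.032,-0.002,0.19,0.045,0,0,0,0.032,-0.002,0.21,0.045,0,0,0,0.032,-0.002,0.22,0.045,0,0,0,0.032,-0.002,0.224,0.045,0,0,0,0.032,-0.002,0.226,0.045,0,0,0,0.032,-0.002,0.226,0.045,0,0,0,0.032,-0.002,0.226,0.045]

```text
clock: 4.4
position: [0.4895, 0.033, 0.1792]
ee_rot: [0.086, 0.996, 0.0, 0.0]
ft_force: [-0.1, -0.3, -0.1]
grip_width: 0.53
grasp_force: 0.0
```

```bash
python3 -c "
from h import *
o=manip.get_obs();print(manip.tip_extent,o['position'],o['ft_force'])
p=manip.camera('side');save(p,'s2');w=manip.camera('wrist');save(w,'w2')
a=p['color'][180:290,200:340,::-1]
cv2.imwrite('pics/c2.png',np.vstack([cv2.resize(a,(512,402),interpolation=cv2.INTER_CUBIC),cv2.resize(w['color'][150:,:,::-1],(512,234))[:198]]))"
```

```text
0.1734 [0.4895 0.033  0.1792] [-0.1324 -0.3358 -0.1245]
```

View pics/c2.png

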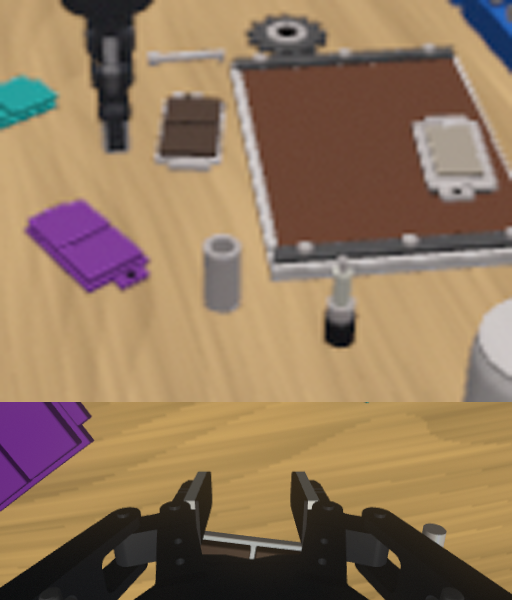

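The fingers are behind the pad with free space around them. I'll feel for the bench.

Call:
move_arm:
  plan: [0,0,0,0,0,0.002,0.045,0,0,0,0,0,0.004,0.045,0,0,0,0,0,0.0045,0.045]

```text
clock: 4.88
position: [0.4892, 0.0329, 0.174]
ee_rot: [0.086, 0.996, -0.0, -0.0]
ft_force: [-0.4, -0.1, 0.4]
grip_width: 0.525
grasp_force: 0.0
```

Call:
move_arm:
  plan: [0,0,0,0,0,0.001,0.045,0,0,0,0,0,0.002,0.045,0,0,0,0,0,0.002,0.045]

```text
clock: 5.25
position: [0.4893, 0.033, 0.1721]
ee_rot: [0.086, 0.996, 0.0, -0.0]
ft_force: [-0.3, 0.7, -0.1]
grip_width: 0.528
grasp_force: 0.0
```

Call:
move_arm:
  plan: [0,0,0,0,0,0.001,0.045,0,0,0,0,0,0.002,0.045,0,0,0,0,0,0.002,0.045]

```text
clock: 5.62
position: [0.4894, 0.0329, 0.1712]
ee_rot: [0.086, 0.996, 0.0, -0.0]
ft_force: [-7.2, -0.2, 18.4]
grip_width: 0.529
grasp_force: 9.4
```

Call:
move_arm:
  plan: [0,0,0,0,0,-0.0025,0.045,0,0,0,-0.005,0,-0.0025,0.045,0,0,0,-0.01,0,-0.0025,0.045,0,0,0,-0.015,0,-0.0025,0.045,0,0,0,-0.019,0,-0.0025,0.045,0,0,0,-0.023,0,-0.0025,0.045,0,0,0,-0.027,0,-0.0025,0.045,0,0,0,-0.031,0,-0.0025,0.045,0,0,0,-0.035,0,-0.0025,0.045,0,0,0,-0.035,0,-0.0025,0.045]

```text
clock: 6.88
position: [0.5242, 0.027, 0.1728]
ee_rot: [0.086, 0.996, 0.0, 0.0]
ft_force: [0.6, -0.2, 0.3]
grip_width: 0.529
grasp_force: 0.0
```

Call:
move_arm:
  plan: [0,0,0,-0.001,0,0,0.045,0,0,0,-0.002,0,0,0.045,0,0,0,-0.003,0,0,0.045,0,0,0,-0.003,0,0,0.045]

```text
clock: 7.38
position: [0.5268, 0.0265, 0.1727]
ee_rot: [0.086, 0.996, 0.0, 0.0]
ft_force: [-1.3, 0.1, 0.4]
grip_width: 0.525
grasp_force: 0.8
```

Call:
move_arm:
  plan: [0,0,0,-0.001,0,0,0.045,0,0,0,-0.002,0,0,0.045,0,0,0,-0.002,0,0,0.045]

```text
clock: 7.75
position: [0.5287, 0.0261, 0.1727]
ee_rot: [0.086, 0.996, 0.0, -0.0]
ft_force: [-2.2, 0.0, 2.5]
grip_width: 0.531
grasp_force: 1.1
```

Call:
move_arm:
  plan: [0,0,0,-0.001,0,0,0.045,0,0,0,-0.002,0,0,0.045,0,0,0,-0.002,0,0,0.045]

```text
clock: 8.12
position: [0.5296, 0.026, 0.1723]
ee_rot: [0.086, 0.996, 0.0, -0.002]
ft_force: [-9.0, 0.9, 6.2]
grip_width: 0.527
grasp_force: 5.0
```

```bash
cat > fit.py <<'E'
# near-edge (lower corner) path of pad tipping against the step: plate x (mm), height
import numpy as np
P=np.array([(18,0),(-18,0),(26,4),(-26,4),(26,9),(-26,9),(23.5,15),(-23.5,15)],float)
for a in range(0,121,5):
    t=np.radians(a);c,s=np.cos(t),np.sin(t)
    Q=np.c_[P[:,0]*c+P[:,1]*s, -P[:,0]*s+P[:,1]*c]; Q[:,1]-=Q[:,1].min()
    # outline loop; max x over the part below 12 mm
    L=Q[[1,0,2,4,6,7,5,3]]; w=np.linspace(0,1,200)[:,None]
    E=np.vstack([L[i]*(1-w)+L[(i+1)%8]*w for i in range(8)])
    sx=-100-E[E[:,1]<=12.0,0].max()
    print(a,(Q[3]+[sx,0]).round(1),"far",(Q[2]+[sx,0]).round(1))
E
python3 fit.py; python3 look.py w3 pad,pad_far_edge,pad_near_edge,plate_front
```

```text
0 [-152.    4.] far [-100.    4.]
5 [-152.2    7.8] far [-100.4    3.3]
10 [-152.1   11.6] far [-100.9    2.6]
15 [-151.5   15.3] far [-101.3    1.8]
20 [-150.6   18.8] far [-101.7    1. ]
25 [-149.5   22.2] far [-102.4    0.2]
30 [-148.4   26. ] far [-103.3    0. ]
35 [-146.9   29.8] far [-104.3    0. ]
40 [-145.    33.4] far [-105.2    0. ]
45 [-142.8   36.8] far [-106.    0.]
50 [-140.2   39.8] far [-106.8    0. ]
55 [-137.4   42.6] far [-107.6    0. ]
60 [-134.3   45. ] far [-108.3    0. ]
65 [-130.9   47.1] far [-108.9    0. ]
70 [-127.3   48.9] far [-109.5    0. ]
75 [-123.4   50.2] far [-110.    0.]
80 [-119.4   51.2] far [-110.4    0. ]
85 [-115.3   51.8] far [-110.7    0. ]
90 [-111.   52.] far [-111.    0.]
95 [-107.5   52.2] far [-112.     0.4]
100 [-104.1   52.1] far [-113.1    0.9]
105 [-100.7   51.5] far [-114.2    1.3]
110 [-97.6  50.6] far [-115.4    1.7]
115 [-94.6  49.5] far [-116.6    2.4]
120 [-91.6  48.4] far [-117.6    3.3]
t 8.125 tcp [0.5296 0.026  0.1723] [[-0.985, 0.171, -0.004], [0.171, 0.985, 0.0], [0.004, -0.0, -1.0]] 0.5266202504482517
pad [(0.95, array([0.5645, 0.0226, 0.0017]))]
pad_far_edge []
pad_near_edge [(0.97, array([0.5359, 0.0324, 0.0051])), (0.58, array([ 0.4622, -0.088 ,  0.0033]))]
plate_front []
```

The pad is pressed square against the step at about 9 N. I'll start the lift.

Call:
move_arm:
  plan: [0,0,0,-0.0005,0,0,0.045,0,0,0,-0.0007,0,-0.002,0.045,0,0,0,-0.0007,0,-0.004,0.045,0,0,0,-0.0007,0,-0.006,0.045,0,0,0,-0.0009,0,-0.008,0.045,0,0,0,-0.0012,0,-0.01,0.045,0,0,0,-0.0015,0,-0.012,0.045]

```text
clock: 9.25
position: [0.5305, 0.0257, 0.1836]
ee_rot: [0.085, 0.996, -0.0, -0.003]
ft_force: [-9.4, 1.6, -0.5]
grip_width: 0.527
grasp_force: 4.3
```

```bash
python3 -c "
from h import *
o=manip.get_obs();print(o['position'],o['ft_force'])
p=manip.camera('side');w=manip.camera('wrist')
for l in ['pad_near_edge','pad_far_edge','pad']:
  print(l,[(round(d['conf'],2),toW(d['position'],p)) for d in manip.tip_of(p,l)[:3]])
a=p['color'][185:245,220:300,::-1]
cv2.imwrite('pics/c3.png',np.vstack([cv2.resize(a,(512,384),interpolation=cv2.INTER_CUBIC),cv2.resize(w['color'][150:,:,::-1],(512,234))[:198]]))"
```

```text
[0.5305 0.0257 0.1836] [-9.4494  1.5703 -0.4642]
pad_near_edge [(0.79, array([0.5402, 0.0275, 0.021 ])), (0.73, array([ 0.4643, -0.091 ,  0.0022])), (0.62, array([0.4086, 0.0727, 0.0066]))]
pad_far_edge [(0.83, array([ 0.418 , -0.108 ,  0.0073])), (0.68, array([0.5893, 0.0167, 0.0065])), (0.64, array([0.3922, 0.1202, 0.003 ]))]
pad [(0.89, array([0.3992, 0.0934, 0.0047])), (0.64, array([0.5636, 0.0228, 0.0058])), (0.58, array([ 0.4452, -0.0975, -0.0007]))]
```

View pics/c3.png

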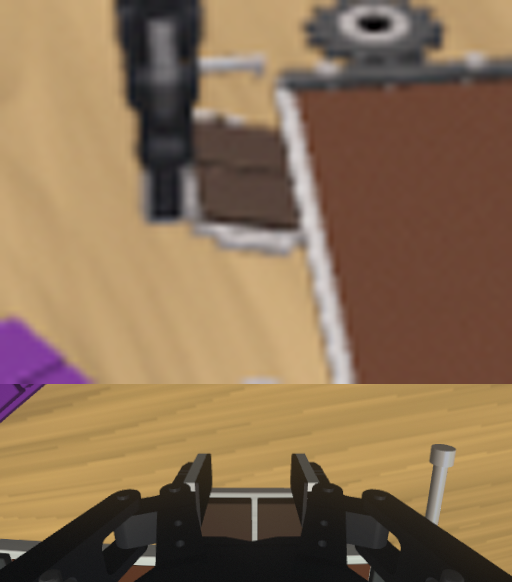

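The near edge is rising about 15° and the far edge stays at the foot of the step. Next I'll continue along the arc.

Call:
move_arm:
  plan: [0,0,0,-0.0005,0,-0.002,0.045,0,0,0,-0.001,0,-0.0035,0.045,0,0,0,-0.0016,0,-0.0052,0.045,0,0,0,-0.0022,0,-0.007,0.045,0,0,0,-0.0027,0,-0.0088,0.045,0,0,0,-0.0033,0,-0.0107,0.045,0,0,0,-0.004,0,-0.0126,0.045,0,0,0,-0.0048,0,-0.0145,0.045,0,0,0,-0.0067,0,-0.0181,0.045,0,0,0,-0.0089,0,-0.0215,0.045]

```text
clock: 10.75
position: [0.5392, 0.0242, 0.2053]
ee_rot: [0.086, 0.996, -0.0, -0.003]
ft_force: [-14.1, 1.4, 6.2]
grip_width: 0.522
grasp_force: 7.0
```

```bash
python3 -c "
from h import *
o=manip.get_obs();print(o['position'],o['ft_force'])
p=manip.camera('side')
for l in ['pad_near_edge','pad_far_edge','pad']:
  print(l,[(round(d['conf'],2),toW(d['position'],p)) for d in manip.tip_of(p,l)[:3]])
w=manip.camera('wrist')
a=p['color'][185:245,220:300,::-1]
cv2.imwrite('pics/c4.png',np.vstack([cv2.resize(a,(512,384),interpolation=cv2.INTER_CUBIC),cv2.resize(w['color'][150:,:,::-1],(512,234))[:198]]))"
```

```text
[0.5392 0.0242 0.2053] [-14.1141   1.4368   6.2006]
pad_near_edge [(0.74, array([0.549 , 0.0224, 0.0398])), (0.71, array([0.4101, 0.0729, 0.006 ])), (0.67, array([ 0.4689, -0.0946,  0.0024]))]
pad_far_edge [(0.76, array([0.3899, 0.119 , 0.0004])), (0.68, array([0.5873, 0.017 , 0.0005])), (0.57, array([ 0.4158, -0.1086,  0.0065]))]
pad [(0.62, array([ 0.4414, -0.1016,  0.0002])), (0.6, array([0.5778, 0.1373, 0.0004])), (0.55, array([0.4015, 0.0941, 0.0054]))]
```

View pics/c4.png

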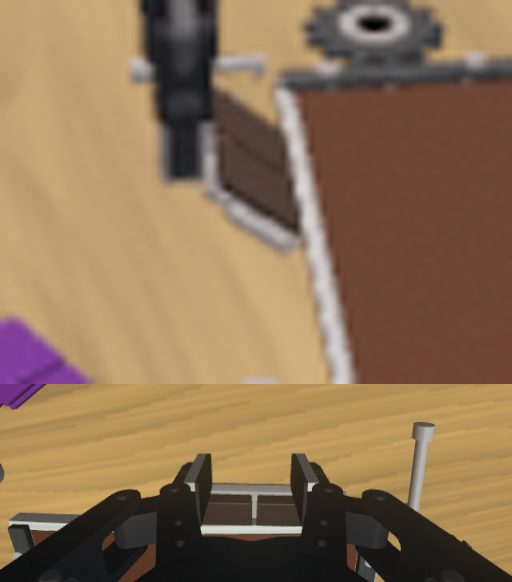

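The pad is at about 45°, with its far edge still at the foot of the step. I'll continue to upright.

Call:
move_arm:
  plan: [0,0,0,-0.0022,0,-0.0032,0.045,0,0,0,-0.005,0,-0.006,0.045,0,0,0,-0.008,0,-0.0085,0.045,0,0,0,-0.0115,0,-0.0106,0.045,0,0,0,-0.015,0,-0.0123,0.045,0,0,0,-0.019,0,-0.0136,0.045,0,0,0,-0.023,0,-0.0145,0.045,0,0,0,-0.025,0,-0.0148,0.045]

```text
clock: 12.0
position: [0.5664, 0.019, 0.2224]
ee_rot: [0.086, 0.996, 0.0, 0.001]
ft_force: [-2.9, -1.7, 11.4]
grip_width: 0.528
grasp_force: 5.8
```

```bash
python3 -c "
from h import *
o=manip.get_obs();print(o['position'],o['ft_force'])
p=manip.camera('side')
for l in ['pad_near_edge','pad_far_edge','pad']:
  print(l,[(round(d['conf'],2),toW(d['position'],p)) for d in manip.tip_of(p,l)[:3]])
w=manip.camera('wrist')
a=p['color'][185:245,220:300,::-1]
cv2.imwrite('pics/c5.png',np.vstack([cv2.resize(a,(512,384),interpolation=cv2.INTER_CUBIC),cv2.resize(w['color'][150:,:,::-1],(512,234))[:198]]))"
```

```text
[0.5664 0.019  0.2224] [-2.9406 -1.6745 11.3737]
pad_near_edge [(0.8, array([0.4116, 0.072 , 0.0068])), (0.64, array([ 0.4658, -0.0932,  0.0058])), (0.63, array([0.4988, 0.4456, 0.0031]))]
pad_far_edge [(0.95, array([ 0.4139, -0.1059,  0.0088])), (0.87, array([0.3865, 0.1189, 0.0004])), (0.48, array([ 0.5824,  0.0206, -0.0012]))]
pad [(0.85, array([ 0.4436, -0.0985,  0.0018])), (0.71, array([0.3997, 0.0925, 0.0048])), (0.61, array([0.5719, 0.0185, 0.0262]))]
```

View pics/c5.png

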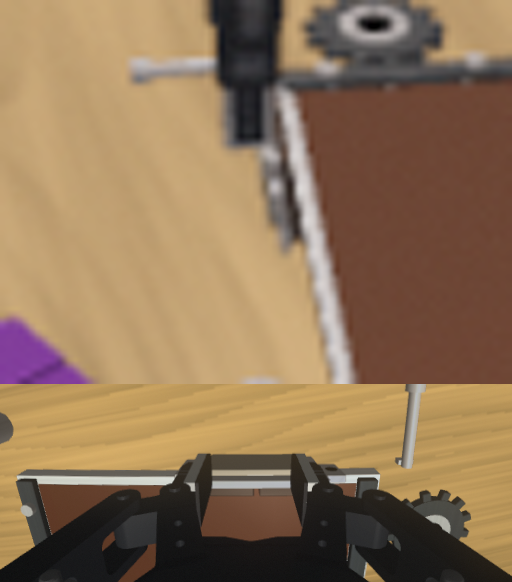

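The pad is about 80° up and the fingertips are level with its top edge. I'll nudge it a little past upright so that it stands against the step.

Call:
move_arm:
  plan: [0,0,0,-0.002,0,0,0.045,0,0,0,-0.004,0,0,0.045,0,0,0,-0.005,0,0,0.045,0,0,0,-0.006,0,0,0.045,0,0,0,-0.006,0,0,0.045]

```text
clock: 12.88
position: [0.5726, 0.018, 0.2228]
ee_rot: [0.086, 0.996, 0.0, 0.002]
ft_force: [-3.2, -2.3, 13.5]
grip_width: 0.528
grasp_force: 6.6
```

```bash
python3 -c "
from h import *
o=manip.get_obs();print(o['position'],o['ft_force'])
p=manip.camera('side')
w=manip.camera('wrist')
for l in ['pad_near_edge','pad_far_edge','pad']:
  print(l,[(round(d['conf'],2),toW(d['position'],p)) for d in manip.tip_of(p,l)[:3]],[(round(d['conf'],2),toW(d['position'],w,o)) for d in manip.tip_of(w,l)[:3]])
a=p['color'][190:240,230:300,::-1]
cv2.imwrite('pics/c6.png',np.vstack([cv2.resize(a,(512,366),interpolation=cv2.INTER_CUBIC),cv2.resize(w['color'][150:,:,::-1],(512,234))[:198]]))"
```

```text
[0.5726 0.018  0.2228] [-3.2081 -2.2762 13.5226]
pad_near_edge [(0.74, array([ 0.6846, -0.0463,  0.0001])), (0.73, array([0.4081, 0.0717, 0.0069])), (0.67, array([ 0.4676, -0.0939,  0.0049]))] [(0.73, array([0.5779, 0.0231, 0.0524])), (0.65, array([ 0.4654, -0.086 , -0.0017])), (0.28, array([0.5757, 0.1387, 0.0017]))]
pad_far_edge [(0.74, array([ 0.4145, -0.1076,  0.0051])), (0.63, array([0.3915, 0.12  , 0.0028])), (0.5, array([0.5808, 0.0208, 0.0051]))] [(0.92, array([ 0.4161, -0.1065,  0.0041])), (0.75, array([ 0.5825,  0.0217, -0.0013]))]
pad [(0.77, array([ 0.4416, -0.0981, -0.0026])), (0.67, array([0.4024, 0.0929, 0.0018])), (0.56, array([0.4962, 0.4462, 0.0041]))] [(0.91, array([0.5735, 0.0153, 0.0266])), (0.73, array([ 0.4387, -0.0985, -0.0009]))]
```

View pics/c6.png

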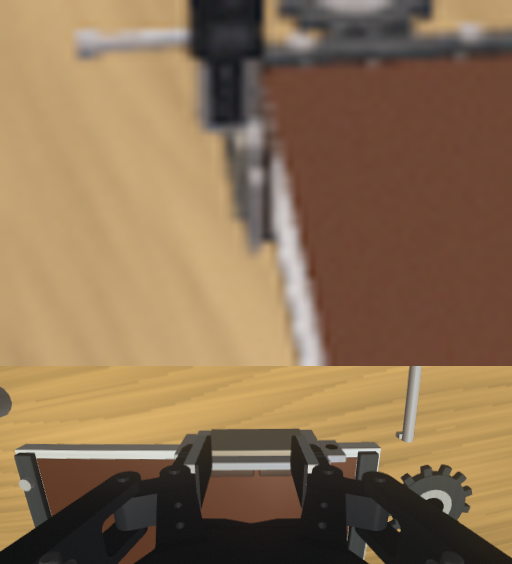

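The pad is nearly upright and the fingertips rest on its top edge. I'll drag a touch more, lift clear, go down behind it, and push its back.

Call:
move_arm:
  plan: [0,0,0,-0.002,0,0,0.045,0,0,0,-0.004,0,0,0.045,0,0,0,-0.004,0,-0.002,0.045,0,0,0,-0.004,0,-0.012,0.045,0,0,0,-0.004,0,-0.014,0.045]

```text
clock: 13.9
position: [0.5757, 0.018, 0.2358]
ee_rot: [0.086, 0.996, 0.0, 0.001]
ft_force: [-0.4, 0.7, -1.4]
grip_width: 0.53
grasp_force: 0.0
```

```bash
python3 -c "
from h import *
o=manip.get_obs();print(o['position'],o['ft_force'])
p=manip.camera('side')
w=manip.camera('wrist')
for l in ['pad_near_edge','pad_far_edge','pad']:
  print(l,[(round(d['conf'],2),toW(d['position'],p)) for d in manip.tip_of(p,l)[:3]],[(round(d['conf'],2),toW(d['position'],w,o)) for d in manip.tip_of(w,l)[:3]])
a=p['color'][190:240,230:300,::-1]
cv2.imwrite('pics/c7.png',np.vstack([cv2.resize(a,(512,366),interpolation=cv2.INTER_CUBIC),cv2.resize(w['color'][150:,:,::-1],(512,234))[:198]]))"
```

```text
[0.5757 0.018  0.2358] [-0.4124  0.6657 -1.4449]
pad_near_edge [(0.71, array([0.409 , 0.0705, 0.009 ])), (0.58, array([ 0.4668, -0.0928,  0.0021])), (0.56, array([0.5859, 0.0172, 0.0547]))] [(0.93, array([ 0.4623, -0.0897,  0.0028])), (0.6, array([0.5836, 0.0221, 0.0515]))]
pad_far_edge [(0.75, array([0.3865, 0.1179, 0.0031])), (0.66, array([ 0.5807,  0.0242, -0.0002])), (0.65, array([ 0.4188, -0.1067,  0.0072]))] [(0.72, array([ 0.5835,  0.025 , -0.0004]))]
pad [(0.76, array([ 0.4435, -0.1007, -0.0022])), (0.75, array([0.4018, 0.0917, 0.0051])), (0.66, array([0.5756, 0.0229, 0.0302]))] [(0.96, array([0.5736, 0.0205, 0.0285])), (0.85, array([ 0.4365, -0.1004, -0.001 ]))]
```

View pics/c7.png

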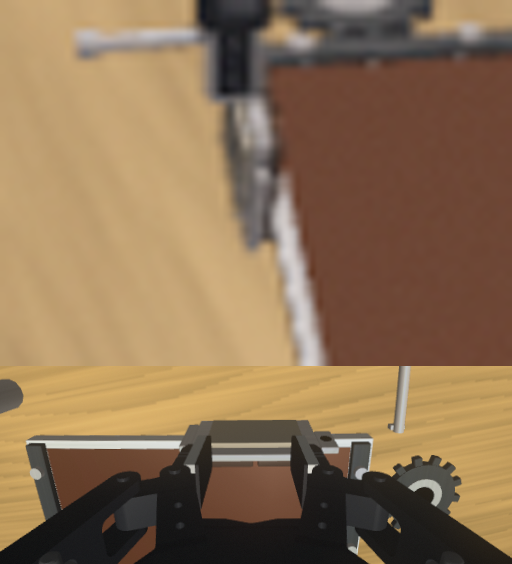

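The pad stands upright on its own, with its lining against the step. I'll move behind it now.

Call:
move_arm:
  plan: [0,0,0,0.015,0,-0.004,0.045,0,0,0,0.032,0,-0.004,0.045,0,0,0,0.032,0,0.015,0.045,0,0,0,0.032,0,0.028,0.045,0,0,0,0.032,0,0.028,0.045]

```text
clock: 14.92
position: [0.5432, 0.0235, 0.2062]
ee_rot: [0.086, 0.996, -0.0, -0.001]
ft_force: [-0.1, 0.8, 0.4]
grip_width: 0.529
grasp_force: 0.0
```

Call:
move_arm:
  plan: [0,0,0,-0.006,0,0,0.045,0,0,0,-0.012,0,0,0.045,0,0,0,-0.016,0,0,0.045,0,0,0,-0.02,0,0,0.045,0,0,0,-0.024,0,0,0.045,0,0,0,-0.028,0,0,0.045,0,0,0,-0.032,0,0,0.045,0,0,0,-0.036,0,0,0.045,0,0,0,-0.036,0,0,0.045]

```text
clock: 16.05
position: [0.5796, 0.0173, 0.207]
ee_rot: [0.086, 0.996, -0.0, 0.0]
ft_force: [-0.1, 0.2, 0.6]
grip_width: 0.523
grasp_force: 0.0
```

```bash
python3 -c "
from h import *
o=manip.get_obs();print(o['position'],o['ft_force'])
p=manip.camera('side')
w=manip.camera('wrist')
for l in ['pad_near_edge','pad_far_edge','pad']:
  print(l,[(round(d['conf'],2),toW(d['position'],p)) for d in manip.tip_of(p,l)[:3]],[(round(d['conf'],2),toW(d['position'],w,o)) for d in manip.tip_of(w,l)[:3]])
a=p['color'][190:240,230:300,::-1]
cv2.imwrite('pics/c8.png',np.vstack([cv2.resize(a,(512,366),interpolation=cv2.INTER_CUBIC),cv2.resize(w['color'][150:,:,::-1],(512,234))[:198]]))"
```

```text
[0.5796 0.0173 0.207 ] [-0.0581  0.1965  0.595 ]
pad_near_edge [(0.93, array([ 0.4635, -0.0898,  0.001 ])), (0.69, array([0.6095, 0.0146, 0.0455])), (0.58, array([0.4968, 0.4465, 0.0031]))] [(0.89, array([ 0.4643, -0.0861,  0.0004])), (0.57, array([0.6081, 0.0168, 0.0338]))]
pad_far_edge [(0.84, array([0.3931, 0.1234, 0.0011])), (0.66, array([0.573 , 0.0217, 0.0079])), (0.6, array([ 0.417 , -0.1077,  0.0051]))] [(0.58, array([0.5655, 0.0266, 0.0072])), (0.56, array([ 0.42  , -0.1069,  0.0046]))]
pad [(0.86, array([ 0.4418, -0.101 , -0.0009])), (0.78, array([0.4024, 0.0941, 0.0071])), (0.5, array([0.5834, 0.0202, 0.029 ]))] [(0.83, array([ 0.4374, -0.0995, -0.001 ])), (0.7, array([0.5795, 0.0197, 0.0248]))]
```

View pics/c8.png

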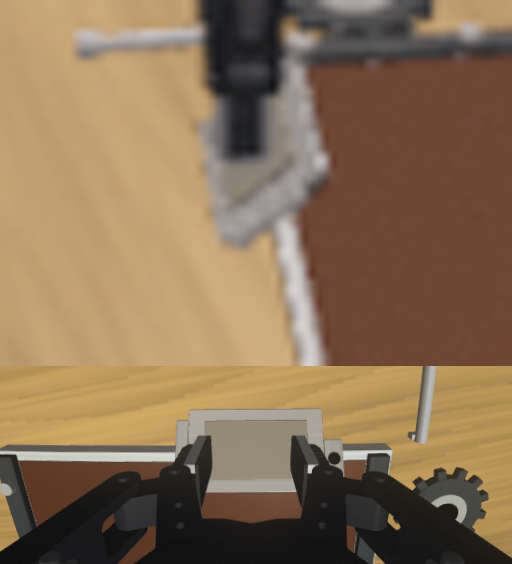

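The pad has tipped over the step to about 140°, with the robot-side edge low. I'll back off, go low behind that edge, and push it on to the plate.

Call:
move_arm:
  plan: [0,0,0,0.02,0,-0.003,0.045,0,0,0,0.042,0,-0.003,0.045,0,0,0,0.042,0,0.015,0.045,0,0,0,0.042,0,0.03,0.045,0,0,0,0.042,0,0.032,0.045,0,0,0,0.042,0,0.032,0.045]

```text
clock: 17.2
position: [0.5383, 0.0243, 0.1747]
ee_rot: [0.086, 0.996, -0.0, -0.0]
ft_force: [0.5, 0.0, 0.6]
grip_width: 0.528
grasp_force: 0.0
```

Call:
move_arm:
  plan: [0,0,0,-0.008,0,0,0.045,0,0,0,-0.014,0,0,0.045,0,0,0,-0.018,0,0,0.045,0,0,0,-0.022,0,0,0.045,0,0,0,-0.026,0,0,0.045,0,0,0,-0.03,0,0,0.045,0,0,0,-0.034,0,0,0.045,0,0,0,-0.034,0,0,0.045]

```text
clock: 18.2
position: [0.5683, 0.0194, 0.1729]
ee_rot: [0.085, 0.996, -0.0, -0.006]
ft_force: [-19.6, 3.2, 3.7]
grip_width: 0.53
grasp_force: 10.3
```

```bash
python3 -c "
from h import *
o=manip.get_obs();print(o['position'],o['ft_force'])
p=manip.camera('side')
w=manip.camera('wrist')
for l in ['pad_near_edge','pad_far_edge','pad']:
  print(l,[(round(d['conf'],2),toW(d['position'],p)) for d in manip.tip_of(p,l)[:3]],[(round(d['conf'],2),toW(d['position'],w,o)) for d in manip.tip_of(w,l)[:3]])
a=p['color'][190:240,230:300,::-1]
cv2.imwrite('pics/c9.png',np.vstack([cv2.resize(a,(512,366),interpolation=cv2.INTER_CUBIC),cv2.resize(w['color'][150:,:,::-1],(512,234))[:198]]))"
```

```text
[0.5683 0.0194 0.1729] [-19.5624   3.1808   3.7089]
pad_near_edge [(0.74, array([ 0.4642, -0.0942,  0.0032])), (0.7, array([0.4096, 0.071 , 0.0086])), (0.66, array([0.5966, 0.0154, 0.0579]))] [(0.87, array([ 0.4637, -0.0903, -0.0003])), (0.2, array([0.5797, 0.0187, 0.0324]))]
pad_far_edge [(0.7, array([ 0.4171, -0.1062,  0.0082])), (0.62, array([0.3933, 0.1209, 0.0042])), (0.51, array([0.5783, 0.0202, 0.0076]))] [(0.96, array([0.5785, 0.0219, 0.0034]))]
pad [(0.68, array([0.4026, 0.092 , 0.0064])), (0.67, array([ 0.4425, -0.098 , -0.0023])), (0.53, array([ 0.5244, -0.1788, -0.0048]))] []
```

Pushing at the low edge only swung the pad back towards upright. Instead I'll push the upper part further over and down so that it rotates flat about the step corner.

Call:
move_arm:
  plan: [0,0,0,0.01,0,0,0.045,0,0,0,0.02,0,0,0.045,0,0,0,0.02,0,-0.02,0.045,0,0,0,0.02,0,-0.038,0.045,0,0,0,0.02,0,-0.038,0.045]

```text
clock: 19.23
position: [0.5526, 0.0221, 0.2149]
ee_rot: [0.086, 0.996, 0.001, 0.002]
ft_force: [-0.1, 0.0, -0.8]
grip_width: 0.528
grasp_force: 0.0
```

Call:
move_arm:
  plan: [0,0,0,-0.006,0,0,0.045,0,0,0,-0.012,0,0,0.045,0,0,0,-0.017,0,0,0.045,0,0,0,-0.022,0,0,0.045,0,0,0,-0.027,0,0,0.045,0,0,0,-0.032,0,0,0.045,0,0,0,-0.037,0,0,0.045,0,0,0,-0.041,0,0.002,0.045,0,0,0,-0.045,0,0.003,0.045,0,0,0,-0.049,0,0.004,0.045,0,0,0,-0.053,0,0.006,0.045,0,0,0,-0.053,0,0.006,0.045]

```text
clock: 20.72
position: [0.6041, 0.013, 0.2067]
ee_rot: [0.086, 0.996, -0.0, -0.0]
ft_force: [-0.1, 0.3, -0.5]
grip_width: 0.527
grasp_force: 0.0
```

```bash
python3 -c "
from h import *
o=manip.get_obs();print(o['position'],o['ft_force'])
p=manip.camera('side')
w=manip.camera('wrist')
for l in ['pad_near_edge','pad_far_edge','pad']:
  print(l,[(round(d['conf'],2),toW(d['position'],p)) for d in manip.tip_of(p,l)[:3]],[(round(d['conf'],2),toW(d['position'],w,o)) for d in manip.tip_of(w,l)[:3]])
a=p['color'][190:240,230:300,::-1]
cv2.imwrite('pics/c10.png',np.vstack([cv2.resize(a,(512,366),interpolation=cv2.INTER_CUBIC),cv2.resize(w['color'][150:,:,::-1],(512,234))[:198]]))"
```

```text
[0.6041 0.013  0.2067] [-0.0943  0.3039 -0.5295]
pad_near_edge [(0.92, array([ 0.4617, -0.0915,  0.0036])), (0.81, array([0.4104, 0.0686, 0.0044])), (0.63, array([0.6094, 0.0148, 0.04  ]))] [(0.96, array([0.6051, 0.0205, 0.0345])), (0.56, array([ 0.4616, -0.0877, -0.0002]))]
pad_far_edge [(0.83, array([0.5641, 0.0244, 0.0082])), (0.79, array([0.3896, 0.1194, 0.0009])), (0.65, array([ 0.4164, -0.1048,  0.0074]))] [(0.69, array([0.5669, 0.0275, 0.0056]))]
pad [(0.92, array([ 0.443 , -0.1009, -0.0032])), (0.62, array([0.4002, 0.0923, 0.0048])), (0.57, array([0.5823, 0.0217, 0.0271]))] [(0.81, array([0.5798, 0.016 , 0.0241]))]
```

View pics/c10.png

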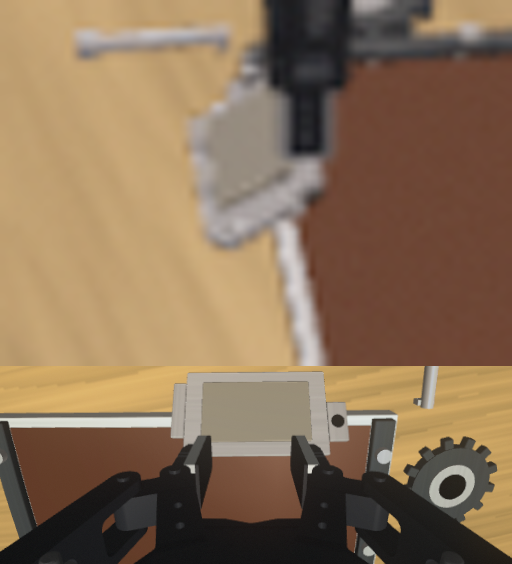

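The pad leans at about 145° over the step corner. The fingertips are past it and touch nothing, the insulator faces up, and the robot-side edge is low. I'll retreat above and behind, then measure it precisely.

Call:
move_arm:
  plan: [0,0,0,0,0,-0.03,0.045,0,0,0,0.03,0,-0.03,0.045,0,0,0,0.07,0,-0.03,0.045,0,0,0,0.07,0,-0.03,0.045,0,0,0,0.07,0,-0.03,0.045]

```text
clock: 21.75
position: [0.5354, 0.0251, 0.2374]
ee_rot: [0.086, 0.996, 0.0, 0.001]
ft_force: [-0.3, 0.4, 0.6]
grip_width: 0.524
grasp_force: 0.0
```

```bash
cat > meas.py <<'E'
from h import *
def meas(n=4):
    C=np.array([.684,-.043]);a=-0.168;ex=np.array([np.cos(a),np.sin(a)]);ey=np.array([-np.sin(a),np.cos(a)])
    o=manip.get_obs();print("tcp",o["position"],"f",o["ft_force"],"t",o["clock"], "front~", 1000*((o["position"][:2]-C)@ex+.011))
    for l in ['pad_near_edge','pad_far_edge','pad','plate_front']:
        for c in ['wrist','side']:
            v=[]
            for i in range(n):
                w=manip.camera(c)
                for d in manip.tip_of(w,l)[:4]:
                    q=toW(d["position"],w,o)
                    if q[0]>.53 and abs(q[1]-(.02 if l!='plate_front' else -.026))<.04 and d["conf"]>.3:
                        v.append([*(1000*np.array([(q[:2]-C)@ex,(q[:2]-C)@ey,q[2]]))]);break
            if v: print(l,c,len(v),np.median(v,0).round(1),np.std(v,0).round(1))
if __name__=="__main__": meas()
E
python3 meas.py
```

```text
tcp [0.5354 0.0251 0.2374] f [-0.2822  0.4427  0.6349] t 21.75 front~ -146.86636952233536
pad_near_edge wrist 2 [-86.9  49.   33.7] [0.9 0.4 1.3]
pad_near_edge side 4 [-84.6  42.3  38. ] [0.8 1.5 0.6]
pad_far_edge wrist 4 [-127.    49.2    8.7] [1.6 1.3 3.2]
pad_far_edge side 3 [-128.   45.   10.] [0.9 0.7 1.8]
pad wrist 4 [-110.4   44.5   26.1] [0.9 0.5 1.2]
pad side 4 [-109.5   45.6   23.9] [1.1 1.5 1.1]
plate_front side 3 [-103.4   -1.7   15.3] [0.8 1.5 0.6]
```

Fitting the geometry gives the pad at 147°, with the insulator's low edge at plate x≈-123 and z≈15.6 mm, which is above the step corner. I'll push on that edge and climb along the slope.

Call:
move_arm:
  plan: [0,0,0,0,0,0.03,0.045,0,0,0,0,0,0.05,0.045,0,0,0,0,0,0.053,0.045,0,0,0,0,0,0.053,0.045,0,0,0,-0.01,0,0.053,0.045,0,0,0,-0.017,0,0.053,0.045,0,0,0,-0.021,0,0.053,0.045,0,0,0,-0.021,0,0.053,0.045]

```text
clock: 25.95
position: [0.556, 0.0213, 0.184]
ee_rot: [0.086, 0.996, -0.0, 0.0]
ft_force: [-0.6, -0.3, -0.2]
grip_width: 0.529
grasp_force: 0.0
```

Call:
move_arm:
  plan: [0,0,0,-0.001,0,0,0.045,0,0,0,-0.002,0,0,0.045,0,0,0,-0.003,0,0,0.045,0,0,0,-0.003,0,0,0.045]

```text
clock: 26.45
position: [0.5581, 0.0211, 0.1837]
ee_rot: [0.086, 0.996, 0.0, -0.001]
ft_force: [-5.0, 0.8, 1.4]
grip_width: 0.526
grasp_force: 2.5
```

Contact came where predicted, so now up along the slope.

Call:
move_arm:
  plan: [0,0,0,-0.002,0,-0.001,0.045,0,0,0,-0.004,0,-0.0022,0.045,0,0,0,-0.006,0,-0.0034,0.045,0,0,0,-0.006,0,-0.0034,0.045]

```text
clock: 26.95
position: [0.5635, 0.0201, 0.1868]
ee_rot: [0.086, 0.996, 0.0, -0.002]
ft_force: [-9.2, 1.5, 3.2]
grip_width: 0.529
grasp_force: 4.3
```

```bash
python3 -c "
from meas import *
meas(2)"
```

```text
tcp [0.5635 0.0201 0.1868] f [-9.2162  1.5293  3.1794] t 26.95 front~ -118.37496442794749
pad_near_edge side 2 [-77.3  43.6  41.7] [3.2 2.  0.4]
pad_far_edge wrist 1 [-125.    49.     6.5] [0. 0. 0.]
pad_far_edge side 2 [-124.5   44.4   11.1] [1.6 0.2 0.3]
pad wrist 2 [-105.6   43.    29.2] [0.4 0.2 0.6]
pad side 1 [-103.3   46.1   28.5] [0. 0. 0.]
plate_front side 2 [-102.4   -2.2   13.3] [0.8 2.3 0.3]
```

It's sliding up, so I'll continue.

Call:
move_arm:
  plan: [0,0,0,-0.002,0,-0.0013,0.045,0,0,0,-0.004,0,-0.0026,0.045,0,0,0,-0.006,0,-0.0038,0.045,0,0,0,-0.008,0,-0.005,0.045,0,0,0,-0.008,0,-0.005,0.045]

```text
clock: 29.18
position: [0.5722, 0.0187, 0.1927]
ee_rot: [0.086, 0.996, 0.0, -0.001]
ft_force: [-6.3, 1.1, 7.1]
grip_width: 0.529
grasp_force: 4.2
```

```bash
python3 -c "
from meas import *
meas(2)"
```

```text
tcp [0.5722 0.0187 0.1927] f [-6.3395  1.1318  7.1135] t 29.175 front~ -109.54928603322509
pad_near_edge side 2 [-64.1  45.2  32.7] [0.6 1.7 0.6]
pad_far_edge wrist 2 [-115.7   49.8   19.7] [0.6 0.4 1.1]
pad_far_edge side 2 [-116.8   46.4   21.5] [1.1 1.  0.2]
pad wrist 1 [-95.8  44.9  32.3] [0. 0. 0.]
pad side 2 [-92.6  42.1  28.4] [0.9 1.4 0.2]
plate_front side 2 [-101.1   -4.3   15. ] [0.  0.6 0.7]
```

The pad is nearly flat (about 14°) and its centre is past the corner. I'll lift off so it settles, then measure from behind.

Call:
move_arm:
  plan: [0,0,0,0,0,-0.006,0.045,0,0,0,0,0,-0.025,0.045,0,0,0,0.03,0,-0.025,0.045,0,0,0,0.035,0,-0.025,0.045,0,0,0,0.035,0,-0.025,0.045]

```text
clock: 31.4
position: [0.5384, 0.0246, 0.2183]
ee_rot: [0.086, 0.996, 0.0, 0.001]
ft_force: [0.3, -0.5, 0.8]
grip_width: 0.533
grasp_force: 0.0
```

```bash
python3 -c "
from meas import *
meas(2)"
```

```text
tcp [0.5384 0.0246 0.2183] f [ 0.2732 -0.5159  0.7592] t 31.4 front~ -143.87647594789289
pad_near_edge side 2 [-64.4  42.5  27.8] [1.1 1.1 0.7]
pad_far_edge wrist 2 [-113.5   47.9   22.8] [1.1 0.4 2.6]
pad_far_edge side 2 [-114.6   45.1   23.5] [0.9 0.7 1.3]
pad wrist 2 [-91.3  44.1  28.1] [0.4 2.1 1.8]
pad side 2 [-90.1  44.7  26.9] [1.7 1.4 1.2]
plate_front side 2 [-102.    -1.1   12.9] [0.6 0.  1.2]
```

The pad is flat and lining down, overhanging by about 15 mm. I'll push it on.

Call:
move_arm:
  plan: [0,0,0,0,0,0.02,0.045,0,0,0,0,0,0.031,0.045,0,0,0,0,0,0.031,0.045,0,0,0,-0.015,0,0.031,0.045,0,0,0,-0.025,0,0.031,0.045,0,0,0,-0.031,0,0.031,0.045,0,0,0,-0.036,0,0.031,0.045,0,0,0,-0.041,0,0.031,0.045,0,0,0,-0.046,0,0.031,0.045,0,0,0,-0.051,0,0.031,0.045,0,0,0,-0.055,0,0.031,0.045,0,0,0,-0.055,0,0.031,0.045]

```text
clock: 34.5
position: [0.5925, 0.015, 0.1864]
ee_rot: [0.086, 0.996, -0.0, 0.0]
ft_force: [1.1, 0.2, -0.0]
grip_width: 0.525
grasp_force: 0.0
```

Call:
move_arm:
  plan: [0,0,0,0.02,0,0,0.045,0,0,0,0.04,0,-0.03,0.045,0,0,0,0.05,0,-0.08,0.045,0,0,0,0.05,0,-0.1,0.045,0,0,0,0.05,0,-0.1,0.045]

```text
clock: 35.12
position: [0.5434, 0.0237, 0.2881]
ee_rot: [0.086, 0.996, 0.001, 0.002]
ft_force: [0.2, -0.5, 0.2]
grip_width: 0.531
grasp_force: 0.0
```

```bash
python3 -c "
from meas import *
from sil import rect
meas(2)
o=manip.get_obs();p=manip.camera('wrist');rect('twin',p,o,.02);rect('pad',p,o,.02)
t=manip.camera('side')
for l in ['twin','pin','socket','sprocket','plug']:
  print(l,[(round(d['conf'],2),toW(d['position'],t)) for d in manip.tip_of(t,l)[:2]])"
```

```text
tcp [0.5434 0.0237 0.2881] f [ 0.2068 -0.4873  0.1609] t 35.125 front~ -138.74195141556993
pad_near_edge wrist 2 [-39.2  47.5  24.9] [1.4 0.6 2.5]
pad_near_edge side 1 [-34.4  44.   27.4] [0. 0. 0.]
pad_far_edge wrist 2 [-83.3  49.5  26.2] [2.8 0.5 0.8]
pad_far_edge side 2 [-87.2  46.8  24. ] [0.3 1.7 0.1]
pad wrist 2 [-64.3  44.2  29.9] [0.8 1.5 0.8]
pad side 2 [-63.8  44.   26.1] [0.4 0.2 1.4]
plate_front wrist 2 [-100.3    0.1   13.3] [1.2 0.4 0. ]
plate_front side 2 [-101.3   -2.5   13. ] [0.8 1.7 2.2]
pad 0.92 ctr [0.4153 0.0984] size [70.9617 50.6992] ang 22.40125274658203
pad 0.83 ctr [0.629  0.0105] size [97.193  55.3624] ang 80.22178649902344
pad 0.31 ctr [ 0.5932 -0.237 ] size [21.851  79.9998] ang 26.73589324951172
twin [(0.83, array([ 0.7308, -0.0867,  0.0321]))]
pin [(0.56, array([0.577 , 0.1374, 0.0021]))]
socket [(0.67, array([ 0.5206, -0.1764, -0.0051])), (0.32, array([ 0.6846, -0.044 ,  0.0023]))]
sprocket [(0.66, array([ 0.6736,  0.1494, -0.0034]))]
plug [(0.63, array([ 0.5846, -0.2331, -0.0009]))]
```

The pad lies square and lining down, with its centre at plate x≈-64 mm and its robot-side edge about 12 mm behind the front edge. Of the bystanders, the twin, pin and socket read the same as at the start; the other five had no starting fix. I'm handing in.

```bash
python3 -c "
from h import *
print(manip.hand_in())"
```

```text
the job is handed in; nothing more can be done
None
```

I flipped the brake pad and handed the job in: by the last camera readings it lies flat and lining down, wholly on the plate about 12 mm behind the front edge, but `hand_in` returned no verdict.

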